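# Packing the top frit down a sorbent column

## Task

In the open clear column in the orange rack a yellow frit has only been started in the bore. Take the tamping rod from its stand and push the frit slowly down until it bottoms out on the sorbent disks at the bottom, and lean on it there for about a second, firmly (about 18 N) but never hard enough to crush it (25 N). Then put the rod back upright in its stand and leave everything else where it is.

Things in the scene. Friction and masses are not known exactly. Their poses are not given: they have to be found in the camera images.
- rod: Tamping rod, 175 mm long, about 120 g, standing foot down in the hole of the stand, free to lean a little. Round white foot 20 mm across, 10 mm high; steel shaft 12 mm across; round blue handle 22 mm across, 105 to 175 mm above the foot's underside. Origin: centre of the foot's underside; z along the rod to the handle. Any yaw of grasp will do.
- rod_grip (a point): Middle of the rod's blue handle, on its axis, 140 mm above the underside of the foot: a good height to grip.
- stand: Fixed white block on a dark steel foot, 85 mm square, 50 mm high, holding the rod. Origin: centre of its underside. One blind round hole 25 mm across in the middle of the top, floor 8 mm above the bench (42 mm deep).
- column: Open clear plastic column, fixed upright in the orange rack: barrel 29 mm outside, 105 mm long, bore 25 mm (23.5 mm clear). Origin: centre of its underside, 15 mm above the bench; z up. Two dark rigid sorbent disks lie at the bottom on a bed support whose gasket gives 2 mm at 18 N; how far the frit must go differs and is not measured: the disks' top is 17 to 42 mm above the column's origin.
- column_mouth (a point): Centre of the open column's mouth, 105 mm above the column's origin, 120 mm above the bench. The flange round it is 36 mm across. The column cracks if the rod loads it with more than 25 N.
- frit: Yellow rigid porous disc (frit), 24 mm across, 5 mm thick, in the open column's bore, at the start its top 5 to 20 mm below the mouth. Origin: centre of its underside. It only slides along the bore, a tight fit: about 6.5 N plus 0.6 N for every 10 mm/s pushes it down, evenly, until it lands on the disks and stops (landing faster than 30 mm/s is a blow). Over 25 N from the rod crushes it.
- rack: Fixed orange column rack, 70 mm by 170 mm (along its y), 45 mm high, origin: centre of its underside. Three holes along its y at -50, 0 and +50 mm; the open column stands in one end hole, the capped one in the other, the middle one is empty.
- capped_column: Finished column like the open one, with a red cap, 110 mm high with the cap (its top 125 mm above the bench), fixed in the rack, 100 mm from the open one. Origin: centre of the barrel's underside, 15 mm above the bench. Do not lean on it.
- bottle: Bystander: glass bottle with a blue cap, 64 mm across, 105 mm high. Origin: centre of its underside.
- dish: Bystander: shallow clear dish of spare yellow frits and dark disks, 76 mm across, 14 mm high. Origin: centre of its underside.
- tube_rack: Bystander: green rack with capped small tubes, 60 by 120 mm, 64 mm high. Origin: centre of its underside.
- tip_box: Bystander: blue box of pipette tips with a clear lid, 85 by 120 mm, 72 mm high. Origin: centre of its underside.

How it is judged:
By the outcome, as a careful person would: the job done as asked, in the order asked, and still so for the second after the job is handed in, with the robot touching nothing.
It also fails if it takes over 56 s, if anything falls off the work surface, if the arm or the gripper's body presses on something with over 40 N, if the wrist force passes 120 N, or if a joint passes its speed limit or range.

## Robot

A 6-joint arm with a two-finger parallel gripper is mounted at the origin on the work surface. World frame = base frame: x ahead of the robot, y to its left, z up, the work surface at z = 0. Lengths are in m, angles in rad, forces in N, time in s.
With the tool pointing down it reaches from about 0.3 to 0.85 m from the base axis. Payload 4.2 kg.
Tool frame: the origin (TCP) lies midway between the tips of the shut fingers; the grasp point (between the pads) lies 19 mm behind it (env.grip_depth is the distance from the TCP to the grasp point, in m); z points along the fingers, y is the direction in which the jaws open and shut (so a half turn about z gives the same grasp; the last joint's range is limited). The gripper opens to 91 mm and grips with 3 to 60 N. Pads are 32 mm wide; open, the fingers measure 118 mm over their backs; the gripper's body (76 mm by 178 mm) begins 60 mm behind the grasp point.
Start: joints at [-1.188, 0.32, 1.565, -0, 1.257, -0.02], TCP at [0.225, -0.529, 0.214] pointing down, gripper open.
Joint ranges: [-3.11, 3.11], [-0.84, 2.01], [0.21, 2.61], [-1.34, 4.49], [0.05, 2.63], [-2.56, 2.56]. Speed limits (rad/s): [2.57, 2.57, 3.14, 3.14, 3.14, 3.14].

## Interface

Orientations are given as [roll, pitch, yaw] about the fixed x, y, z axes, in that order (R = Rz(yaw) Ry(pitch) Rx(roll)).
In Python, from workcell import env, eyes gives the robot as it stands. The module is installed in compiled form; this text tells all that it offers.
- The arm moves only by the shell command python3 -m jog 'ROWS'. ROWS is JSON, one flat list of numbers, 7 for each row, row after row: the opening in per cent of the stroke, from 0 (shut) to 100 (fully open), then the shift along the tool's x, y, z in cm, then the turn, a rotation vector about the tool's x, y, z in rad. A call has exactly 8 rows; each row shifts and turns the pose as measured when the row begins, along the tool's axes as they then stand; what a row does not reach is not made up. A row lasts 1/10 s, in which the tool goes at most 50 mm and 8.59 degrees, less where a joint would pass 70% of its speed; a pose out of reach is approached as far as the arm can. A call is refused whole if a number of a shift passes 5 or a number of a turn 0.15, either way. A call with a gripper value outside its range is refused whole. The fingers move at their own pace and stop on an object; the grip force is fixed at half the most. Time passes only in rows, so rows that do not move let the fingers close, or fill a call up. It gives the time, the measured TCP pose, the force and the opening at its end, in the units of the state.
- env.observe(): the state, without advancing time (a new reading comes with each control period).
- eyes.capture(name): name is "scene" or "top" or "wrist"; returns the picture (420x560x3 uint8, red, green, blue); there is no depth.
- eyes.camera_model(name): a dict with "mtx" (3x3 intrinsics, pixels), "T" (4x4, takes a point from camera to world coordinates). Camera axes: x right, y up, looking along -z (the intrinsics and any distortion apply to the point x, -y, -z); pixel columns grow to the right and rows downward; lengths in m; the calibration is good to about 2 mm. The wrist camera is an equidistant fisheye: a pixel r from the principal point sees the ray r / f radians off the axis. A picture is of the moment at which its call begins: read the wrist's pose just before it. camera_model takes no time and is no camera call; for the wrist camera it gives the pose at the moment of the call.
- env.sign_off(): hands the job in, once; it reports no verdict.
The state is a dict: "clock": time; "joints": joint angles; "joint_velocities": joint speeds; "effort": joint torques, N m; "ee_pos": TCP position; "orientation": TCP orientation; "wrist_force": force on the tool from outside, world axes, zero at the start; "torque": the same for the moment, N m; "grip_width": finger opening in m.
Only numpy, scipy, OpenCV 4.12 (cv2) and the standard library are available. Lean on these libraries where they do the work, as an engineer would, in place of code of your own. Each camera call takes 0.05 s, during which the arm holds its last target. There are 200 camera calls.

## Working session

There is one attempt and no reset: what is moved stays moved. The work goes in short steps, Python scripts to look and compute and a shell command to move; the robot and the scene stay as the last step left them, time stands still between calls to the robot, and variables do not carry over. Pictures are saved under pics/ and viewed, about 8 in all and at most 12, crops included, and the job is handed in when it is done.

```bash
mkdir -p pics
python3 - <<'E'
from workcell import env, eyes
import cv2, numpy as np
print(env.observe(), env.grip_depth)
for n in("scene","top"):
    im=eyes.capture(n); cv2.imwrite(f"pics/{n}.png",cv2.resize(im[:,:,::-1],(784,588),interpolation=cv2.INTER_CUBIC))
    m=eyes.camera_model(n); print(n,np.round(m["mtx"],1).tolist(),np.round(m["T"],4).tolist(),m.keys())
E
```

```text
{'clock': 0.0, 'joints': array([-1.18802659e+00,  3.20311203e-01,  1.56568987e+00, -3.64519598e-06,
        1.25736802e+00, -1.99901816e-02]), 'joint_velocities': array([ 1.16804041e-04,  1.95356528e-04,  1.37108617e-03, -7.37384528e-04,
       -4.38039748e-05,  3.51581805e-04]), 'effort': array([ 5.05025000e-04, -4.12458837e+01, -2.31973225e+01,  7.25919474e-02,
        4.55339835e-02, -1.12858261e-04]), 'ee_pos': array([ 0.22519347, -0.52852174,  0.21310497]), 'orientation': array([-3.13981650e+00, -3.20441085e-05,  4.02761022e-01]), 'wrist_force': array([-0.56370582, -0.22486363, -0.33304362]), 'torque': array([ 0.00195563, -0.00323711,  0.10513691]), 'grip_width': 0.09134465268169738} 0.0188
scene [[406.1, 0.0, 283.8], [0.0, 406.1, 217.8], [0.0, 0.0, 1.0]] [[0.5572, -0.6287, 0.5425, 1.1498], [0.8303, 0.4124, -0.3749, -0.3899], [0.012, 0.6593, 0.7518, 0.9205], [0.0, 0.0, 0.0, 1.0]] dict_keys(['mtx', 'T'])
top [[473.8, 0.0, 278.0], [0.0, 473.8, 209.1], [0.0, 0.0, 1.0]] [[-0.0174, 0.996, -0.088, 0.4264], [-0.9998, -0.0169, 0.007, -0.0126], [0.0055, 0.0881, 0.9961, 1.5428], [0.0, 0.0, 0.0, 1.0]] dict_keys(['mtx', 'T'])
```

View pics/top.png

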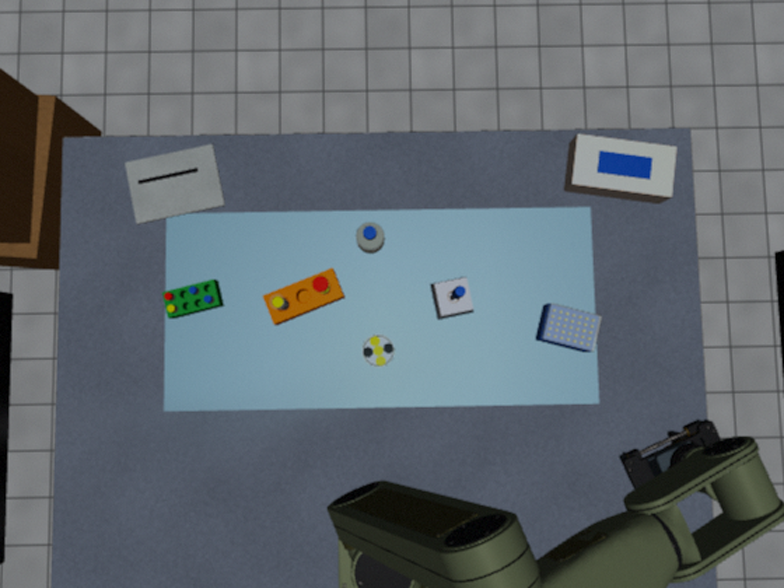

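View pics/scene.png

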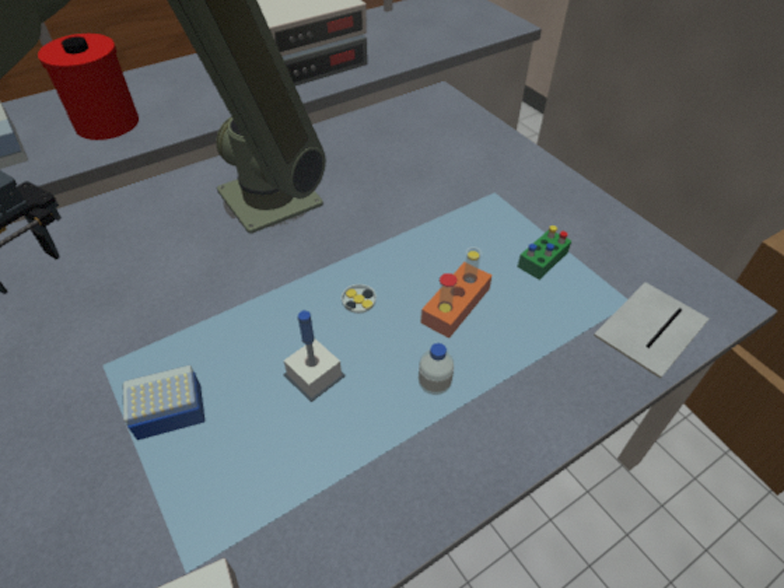

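Top view: rod handle top is near (460,292), stand (452,297), open column mouth (279,302) and red cap (320,284). In the scene view the handle runs from (305,315) to (308,342), the mouth is near (473,254) and the red cap near (448,280).

```bash
cat > h.py <<'E'
from workcell import env, eyes
import cv2, numpy as np
from scipy.spatial.transform import Rotation as R
def ray(n,uv,m=None):
    m=m or eyes.camera_model(n); K=m["mtx"];T=m["T"]
    x,y=(uv[0]-K[0,2])/K[0,0],(uv[1]-K[1,2])/K[1,1]
    if n=="wrist":
        r=np.hypot(x,y); s=np.sin(r)/r if r>1e-9 else 1; d=np.array([x*s,-y*s,-np.cos(r)])
    else: d=np.array([x,-y,-1.])
    return T[:3,3],T[:3,:3]@d
def onz(n,uv,z,m=None):
    o,d=ray(n,uv,m); return o+d*(z-o[2])/d[2]
def proj(n,p,m=None):
    m=m or eyes.camera_model(n);K=m["mtx"];T=m["T"]
    c=T[:3,:3].T@(np.array(p)-T[:3,3]); x,y,z=c[0],-c[1],-c[2]
    if n=="wrist":
        h=np.hypot(x,y);t=np.arctan2(h,z)/max(h,1e-9); x,y,z=x*t,y*t,1
    return np.array([K[0,0]*x/z+K[0,2],K[1,1]*y/z+K[1,2]])
def tri(a,b):
    (o1,d1),(o2,d2)=a,b
    s=np.linalg.lstsq(np.c_[d1,-d2],o2-o1,rcond=None)[0]
    return (o1+s[0]*d1+o2+s[1]*d2)/2, np.linalg.norm(o1+s[0]*d1-o2-s[1]*d2)
def totool(dp): # world shift -> tool cm
    return R.from_euler('xyz',env.observe()["orientation"]).inv().apply(dp)*100
E
python3 - <<'E'
from h import *
s=1/1.4
def blob(n,c,r,lo,hi):
    im=cv2.cvtColor(cv2.imread(f"pics/{n}.png"),cv2.COLOR_BGR2HSV)
    m=cv2.inRange(im,lo,hi); k=np.zeros_like(m); cv2.circle(k,c,r,255,-1); m&=k
    v,u=np.nonzero(m); return np.array([u.mean(),v.mean()])*s,len(u),(u.min()*s,u.max()*s,v.min()*s,v.max()*s)
Y=((22,120,90),(35,255,255));B=((105,150,60),(125,255,255));RD=((0,180,90),(5,255,255))
for nm,ct,cs,c,z in (("rod",(459,292),(306,330),B,.183),("frit",(279,302),(473,255),Y,.105),("red",(320,284),(448,280),RD,.125)):
    a,na,ba=blob("top",ct,16,*c); b,nb,bb=blob("scene",cs,22,*c)
    p,e=tri(ray("top",a),ray("scene",b)); print(nm,a.round(1),na,b.round(1),nb,p.round(4),e.round(4),"top@z",onz("top",a,z).round(4),"sc",onz("scene",b,z).round(4))
im=cv2.imread("pics/top.png")
hs=cv2.cvtColor(im,cv2.COLOR_BGR2HSV); w=cv2.inRange(hs,(0,0,150),(180,40,255)); k=np.zeros_like(w); cv2.circle(k,(453,296),30,255,-1)
q=cv2.minAreaRect(cv2.findNonZero(w&k)); print("stand",q, onz("top",np.array(q[0])*s,.05).round(4))
E
```

```text
rod [328.2 208. ] 80 [217.1 225.3] 70 [ 0.5477 -0.1668  0.1798] 0.0003 top@z [ 0.5474 -0.1666  0.183 ] sc [ 0.5504 -0.1676  0.183 ]
frit [198.1 215.3] 116 [337.9 181.8] 47 [0.538  0.2195 0.1127] 0.0 top@z [0.5385 0.2207 0.105 ] sc [0.5321 0.2253 0.105 ]<stdin>:6: RuntimeWarning: Mean of empty slice.
  ret = ret.dtype.type(ret / rcount)
Traceback (most recent call last):
ValueError: zero-size array to reduction operation minimum which has no identity
```

```bash
python3 -m jog '[100,4,-2.2,-1.2,0,0,0,100,4,-2.2,-1.2,0,0,0,100,4,-2.2,-1.2,0,0,0,100,4,-2.2,-1.2,0,0,0,100,4,-2.2,-1.2,0,0,0,100,4,-2.2,-1.2,0,0,0,100,4,-2.2,-1.2,0,0,0,100,4,-2.2,-1.2,0,0,0]'
python3 - <<'E'
from h import *
m=eyes.camera_model("wrist"); im=eyes.capture("wrist"); cv2.imwrite("pics/w1.png",im[:,:,::-1]); np.save("w1.npy",m)
print(m["mtx"].round(1),m["T"].round(4))
print("rodtop",proj("wrist",[.5477,-.167,.183],m),"mouth",proj("wrist",[.538,.22,.12],m))
print(totool(np.array([.5477,-.167,.24])-env.observe()["ee_pos"]),env.observe()["ee_pos"])
E
```

```text
clock: 0.9
ee_pos: [0.4546, -0.2348, 0.3071]
orientation: [-3.131, 0.004, 0.391]
wrist_force: [0.8, -1.2, 0.0]
grip_width: 0.0912
[[325.2   0.  284. ]
 [  0.  325.2 207.9]
 [  0.    0.    1. ]] [[ 0.3814  0.8844  0.2689  0.5295]
 [-0.9243  0.3685  0.0992 -0.2054]
 [-0.0113 -0.2864  0.958   0.4767]
 [ 0.      0.      0.      1.    ]]
rodtop [255.54635053  78.99880269] mouth [14.75821916 22.0071035 ]
[10.50738598 -2.29116237  6.99116992] [ 0.45962241 -0.22960778  0.3091065 ]
```

View pics/w1.png

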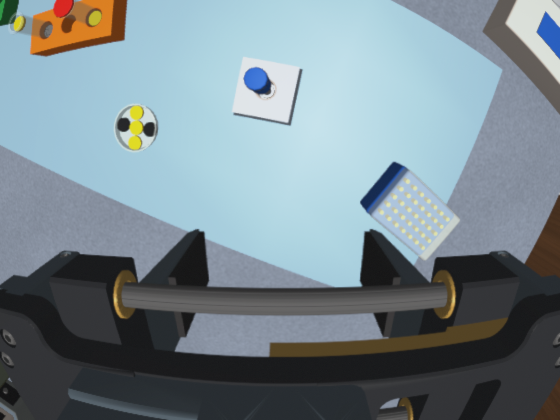

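The wrist view shows the rod top near (256,77), as predicted. The stand top's corners are about (244,57), (302,66), (291,124) and (233,115), and the open mouth is at (18,22), which also matches.

Run:
```python
from h import *
m=np.load("w1.npy",allow_pickle=True).item()
c=np.mean([onz("wrist",p,.05,m) for p in((244,57),(302,66),(291,124),(233,115))],0);print("stand w",c)
im=cv2.cvtColor(cv2.imread("pics/w1.png"),cv2.COLOR_BGR2HSV)
b=cv2.inRange(im,(105,150,60),(125,255,255));b[:, :235]=0;b[:,290:]=0;b[:60]=0;b[100:]=0
v,u=np.nonzero(b);print("blue",u.min(),u.max(),v.min(),v.max(),u.mean(),v.mean())
w=cv2.inRange(im[50:130,225:310],(0,0,140),(180,45,255));q=cv2.minAreaRect(cv2.findNonZero(w));print(q);print(onz("wrist",np.array(q[0])+[225,50],.05,m))
for uv in((255.5,78),):print("top w",onz("wrist",uv,.183,m))
cv2.imwrite("pics/c1.png",cv2.resize(cv2.imread("pics/w1.png")[45:135,225:315],(540,540),interpolation=cv2.INTER_CUBIC))
```

```text
stand w [ 0.54800085 -0.1692886   0.05      ]
blue 244 269 68 92 256.5934782608696 79.81304347826087
((49.56800842285156, 44.376007080078125), (80.14069366455078, 65.47207641601562), 10.30484676361084)
[ 0.54615476 -0.18020165  0.05      ]
top w [ 0.54853238 -0.16661393  0.183     ]
```

View pics/c1.png

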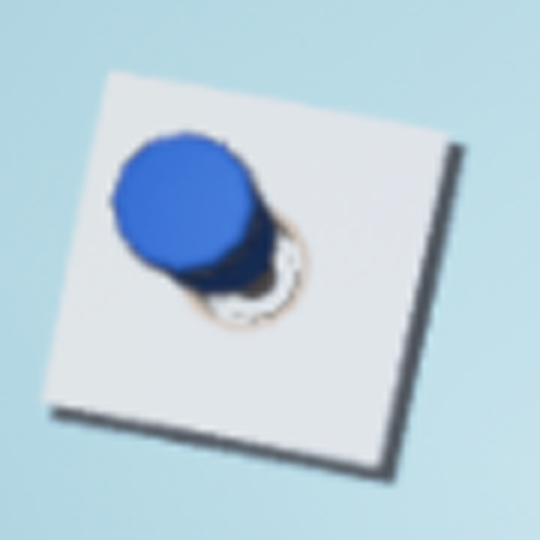

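```bash
python3 -m jog '[100,2.6,-0.6,1.2,0,0,0,100,2.6,-0.6,1.2,0,0,0,100,2.6,-0.6,1.2,0,0,0,100,2.0,-0.4,1.2,0,0,0,100,0.5,-0.1,1,0,0,0,100,0,0,1,0,0,0,100,0,0,0,0,0,0,100,0,0,0,0,0,0]'
python3 - <<'E'
from h import *
o=env.observe();m=eyes.camera_model("wrist"); im=eyes.capture("wrist"); cv2.imwrite("pics/w2.png",im[:,:,::-1])
print(o["ee_pos"],o["orientation"],o["joints"],proj("wrist",[.548,-.1667,.183],m),totool(np.array([.548,-.167,.129])-o["ee_pos"]))
h=cv2.cvtColor(im,cv2.COLOR_RGB2HSV);b=cv2.inRange(h,(105,150,60),(125,255,255));n,l,st,c=cv2.connectedComponentsWithStats(b)
for s,cc in zip(st[1:],c[1:]):
    if s[4]>60: print(s,cc)
E
```

```text
clock: 1.75
ee_pos: [0.5478, -0.1638, 0.2379]
orientation: [-3.13, -0.002, 0.403]
wrist_force: [0.5, 0.5, 0.8]
grip_width: 0.0911
[ 0.54779675 -0.16377782  0.23793032] [-3.12998586e+00 -1.58114923e-03  4.02684925e-01] [-0.31637133  0.30403666  1.52633763  0.01009632  1.31768638  0.84917098] [289.36156597 226.97523061] [-0.12386612  0.43086648 10.8885906 ]
[156   0  30  17 401] [170.68329177   6.64837905]
[275 192  28  47 943] [288.60127253 216.28207847]
[410 252  24  24 295] [421.64745763 262.64067797]
```

View pics/w2.png

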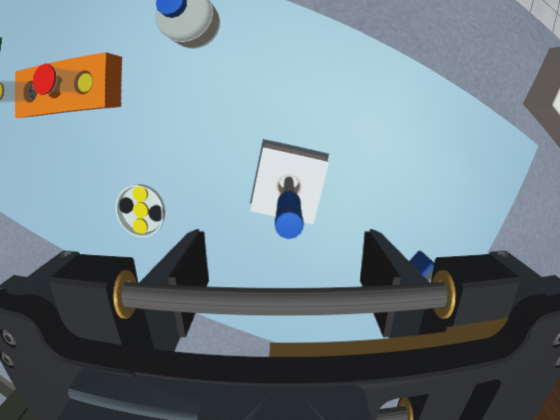

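Rod top sits at (289,226), matching the prediction (289,227). Descending and straightening the slight roll.

```bash
python3 -m jog '[100,-0.1,0.2,1.6,-0.006,0,0,100,0,0.2,1.6,-0.006,0,0,100,0,0,1.6,0,0,0,100,0,0,1.6,0,0,0,100,0,0,1.6,0,0,0,100,0,0,1.6,0,0,0,100,0,0,1.2,0,0,0,100,0,0,0,0,0,0]'; python3 -c "
from h import *
o=env.observe();print(o['ee_pos'],o['orientation'],totool(np.array([.548,-.167,.129])-o['ee_pos']))"
```

```text
clock: 2.6
ee_pos: [0.5486, -0.1745, 0.1343]
orientation: [3.13, -0.012, 0.395]
wrist_force: [-0.6, -0.4, -0.2]
grip_width: 0.0914
[ 0.54864798 -0.17451556  0.13430983] [ 3.1299055  -0.01180069  0.39475861] [ 0.2229414  -0.72486094  0.52521578]
```

```bash
cat >> h.py <<'E'
def rotup(yaw=None):
    o=env.observe()["orientation"]; r=R.from_euler('xyz',o); t=R.from_euler('xyz',[np.pi,0,o[2] if yaw is None else yaw])
    return (r.inv()*t).as_rotvec()
def st(target=None):
    o=env.observe();print(o['clock'],o['ee_pos'].round(4),o['orientation'].round(4),"F",o['wrist_force'].round(2),"w",o['grip_width'].round(4),"turn",rotup().round(4))
    if target is not None: print("tool cm",totool(np.array(target)-o['ee_pos']).round(2))
E
python3 -c "
from h import *
st([.548,-.167,.129])"
python3 -m jog '[100,0.1,-0.3,0.3,0.005,-0.005,0,100,0.1,-0.3,0.2,0.005,-0.005,0,100,0,0,0,0,0,0,100,0,0,0,0,0,0,100,0,0,0,0,0,0,100,0,0,0,0,0,0,100,0,0,0,0,0,0,100,0,0,0,0,0,0]'; python3 -c "
from h import *
st([.548,-.167,.129])"
```

```text
clock: 3.4
ee_pos: [0.5502, -0.1686, 0.1327]
orientation: [3.136, -0.006, 0.394]
wrist_force: [-0.1, -1.0, 0.7]
grip_width: 0.0911Traceback (most recent call last):
  File "<string>", line 3, in <module>
    st([.548,-.167,.129])
    ~~^^^^^^^^^^^^^^^^^^^
  File "h.py", line 29, in st
    o=env.observe();print(o['clock'],o['ee_pos'].round(4),o['orientation'].round(4),"F",o['wrist_force'].round(2),"w",o['grip_width'].round(4),"turn",rotup().round(4))
                                                                                                                      ^^^^^^^^^^^^^^^^^^^^^
AttributeError: 'float' object has no attribute 'round'
Traceback (most recent call last):
  File "h.py", line 29, in st
    o=env.observe();print(o['clock'],o['ee_pos'].round(4),o['orientation'].round(4),"F",o['wrist_force'].round(2),"w",o['grip_width'].round(4),"turn",rotup().round(4))
                                                                                                                      ^^^^^^^^^^^^^^^^^^^^^
AttributeError: 'float' object has no attribute 'round'
```

```bash
sed -i "s/o\['grip_width'\].round(4)/round(float(o['grip_width']),4)/" h.py
python3 -m jog '[100,-0.15,-0.25,0.35,0.006,-0.006,0,100,0,0,0,0,0,0,0,0,0,0,0,0,0,0,0,0,0,0,0,0,0,0,0,0,0,0,0,0,0,0,0,0,0,0,0,0,0,0,0,0,0,0,0,0,0,0,0,0]'; python3 -c "
from h import *
st([.548,-.167,.129])"
```

```text
clock: 4.2
ee_pos: [0.5476, -0.1668, 0.1287]
orientation: [-3.14, 0.001, 0.394]
wrist_force: [-0.0, -0.2, -0.6]
grip_width: 0.0464
4.2 [ 0.5476 -0.1668  0.1287] [-3.1402e+00  6.0000e-04  3.9410e-01] F [-0.03 -0.24 -0.65] w 0.0464 turn [-0.0014  0.0006 -0.    ]
tool cm [ 0.03  0.03 -0.03]
```

Excellent pose. Finish closing, then lift.

```bash
python3 -m jog '[0,0,0,0,0,0,0,0,0,0,0,0,0,0,0,0,0,0,0,0,0,0,0,0,0,0,0,0,0,0,0,0,0,0,0,0,0,0,0,0,0,0,0,0,0,0,0,0,0,0,0,0,0,0,0,0]'; python3 -c "
from h import *
st([.548,-.167,.129])"
```

```text
clock: 5.0
ee_pos: [0.5476, -0.1669, 0.1288]
orientation: [-3.14, 0.0, 0.394]
wrist_force: [0.3, -0.7, 0.0]
grip_width: 0.0213
5.0 [ 0.5476 -0.1669  0.1288] [-3.1405e+00  5.0000e-04  3.9420e-01] F [ 0.29 -0.73  0.05] w 0.0213 turn [-0.0011  0.0005 -0.    ]
tool cm [ 0.03  0.02 -0.02]
```

```bash
python3 -m jog '[0,0,0,-1,0,0,0,0,0,0,-2,0,0,0,0,0,0,-2.5,0,0,0,0,0,0,-2.5,0,0,0,0,0,0,-2.5,0,0,0,0,0,0,-2.5,0,0,0,0,0,0,-2.5,0,0,0,0,0,0,-1,0,0,0]'; python3 -c "
from h import *
st([.538,.22,.295])
for n in('scene','top'):
    cv2.imwrite('pics/%s2.png'%n,eyes.capture(n)[:,:,::-1])
im=[cv2.imread('pics/%s2.png'%n) for n in('scene','top')]
def crop(i,c,r,s): return cv2.resize(i[c[1]-r:c[1]+r,c[0]-r:c[0]+r],(s,s),interpolation=cv2.INTER_CUBIC)
cv2.imwrite('pics/c2.png',np.hstack([crop(im[0],(335,195),40,400),crop(im[1],(210,210),40,400)]))
"
```

```text
clock: 5.8
ee_pos: [0.5465, -0.1665, 0.301]
orientation: [-3.138, 0.003, 0.394]
wrist_force: [0.2, -0.7, -1.2]
grip_width: 0.0214
5.8 [ 0.5465 -0.1665  0.301 ] [-3.1376  0.0034  0.3942] F [ 0.21 -0.7  -1.16] w 0.0214 turn [-0.004   0.0034 -0.    ]
tool cm [ 14.06 -36.01   0.7 ]
```

View pics/c2.png

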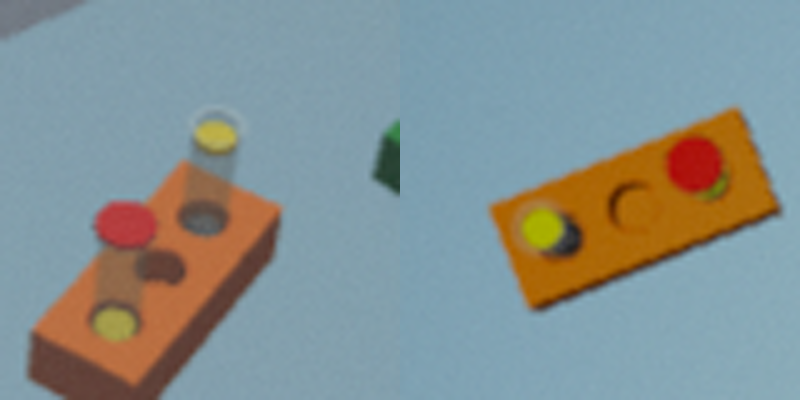

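```bash
python3 -c "
from h import *
a=(338.6,180.2);b=(198.2,215.8)
print(onz('scene',a,.12),onz('top',b,.12),tri(ray('scene',a),ray('top',b)))
# capped top
print(onz('scene',(126/5+295,224/5+155),.125),onz('top',(294/5+170,165/5+170),.125))
"
python3 -m jog '[0,1.8,-4.5,0,-0.002,0.002,0,0,1.8,-4.5,0,-0.002,0.002,0,0,1.8,-4.5,0,0,0,0,0,1.8,-4.5,0,0,0,0,0,1.8,-4.5,0,0,0,0,0,1.8,-4.5,0,0,0,0,0,1.5,-3.5,0,0,0,0,0,0,0,0,0,0,0]'; python3 -c "
from h import *
st([.538,.22,.295])"
```

```text
[0.53936207 0.2199827  0.12      ] [0.53594155 0.21801578 0.12      ] (array([0.53712415, 0.21979195, 0.11808441]), np.float64(0.00353412273669243))
[0.57600132 0.12557734 0.125     ] [0.57257697 0.12521985 0.125     ]
clock: 6.7
ee_pos: [0.538, 0.1718, 0.2846]
orientation: [-3.134, 0.023, 0.388]
wrist_force: [0.3, 0.1, -1.2]
grip_width: 0.0218
6.7 [0.538  0.1718 0.2846] [-3.1341  0.023   0.3878] F [ 0.32  0.12 -1.15] w 0.0218 turn [-0.0074  0.023  -0.0001]
tool cm [ 1.8  -4.48 -1.04]
```

```bash
python3 -m jog '[0,0.9,-2.2,0,-0.003,0.01,0,0,0.9,-2.2,0,-0.003,0.01,0,0,0,0,0,0,0,0,0,0,0,0,0,0,0,0,0,0,0,0,0,0,0,0,0,0,0,0,0,0,0,0,0,0,0,0,0,0,0,0,0,0,0]'; python3 -c "
from h import *
st([.5375,.219,.28])"
python3 -m jog '[0,0,0,0,0,0,0,0,0,0,0,0,0,0,0,0,0,0,0,0,0,0,0,0,0,0,0,0,0,0,0,0,0,0,0,0,0,0,0,0,0,0,0,0,0,0,0,0,0,0,0,0,0,0,0,0]' >/dev/null
python3 - <<'E'
from h import *
st([.5375,.219,.28]);o=env.observe()
m=eyes.camera_model("wrist"); im=eyes.capture("wrist"); np.save("w3.npy",m)
cv2.imwrite("pics/w3.png",im[:,:,::-1])
Rt=R.from_euler('xyz',o["orientation"]);f=o["ee_pos"]+Rt.apply([0,0,.1208])
a=proj("wrist",f,m);b=proj("wrist",[.5375,.219,.12],m);print("foot",a,"mouth",b)
s=b.astype(int);x0,y0=max(s[0]-60,0),max(s[1]-60,0)
cv2.imwrite("pics/c3.png",cv2.resize(im[y0:y0+120,x0:x0+120,::-1],(600,600),interpolation=cv2.INTER_CUBIC));print(x0,y0)
E
```

```text
clock: 7.5
ee_pos: [0.5354, 0.2141, 0.2765]
orientation: [3.139, 0.019, 0.385]
wrist_force: [-0.0, -0.2, -1.5]
grip_width: 0.022
7.5 [0.5354 0.2141 0.2765] [3.1388 0.0192 0.3849] F [-0.04 -0.18 -1.55] w 0.022 turn [0.0028 0.0192 0.    ]
tool cm [ 0.37 -0.38 -0.36]
8.3 [0.5356 0.2136 0.277 ] [3.1387 0.0182 0.3843] F [ 0.3  -0.1  -1.33] w 0.0215 turn [0.0029 0.0182 0.    ]
tool cm [ 0.37 -0.43 -0.31]
foot [284.57886636 201.79557662] mouth [279.9504622  186.30733476]
219 126
```

View pics/c3.png

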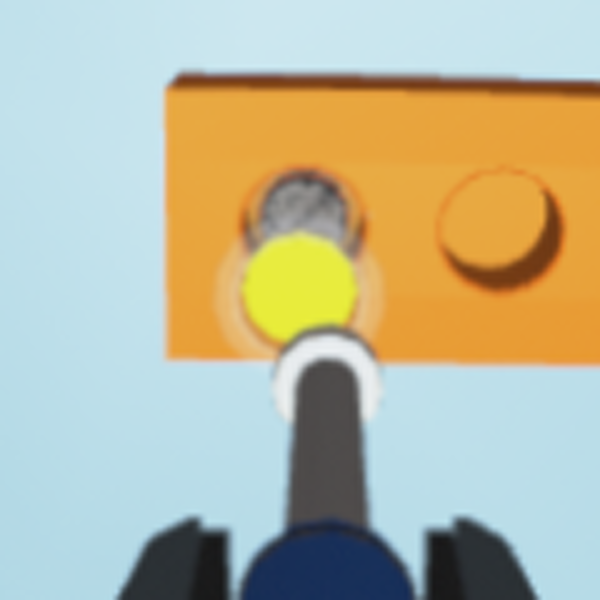

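Crop w3: foot centre at (284,203), as predicted. The flange ring centre is at about column 279, 1 px left of the prediction. The frit is at (279,184). Straightening, shifting and descending to just above the mouth for a closer look.

```bash
python3 -m jog '[0,0.2,-0.25,0.5,0.002,0.01,0,0,0.15,-0.25,0.5,0,0.008,0,0,0,0,0.5,0,0,0,0,0,0,0.4,0,0,0,0,0,0,0,0,0,0,0,0,0,0,0,0,0,0,0,0,0,0,0,0,0,0,0,0,0,0,0]'
python3 - <<'E'
from h import *
st([.5375,.2195,.255]);o=env.observe()
m=eyes.camera_model("wrist"); im=eyes.capture("wrist"); np.save("w4.npy",m)
cv2.imwrite("pics/w4.png",im[:,:,::-1])
Rt=R.from_euler('xyz',o["orientation"]);f=o["ee_pos"]+Rt.apply([0,0,.1208])
a=proj("wrist",f,m);b=proj("wrist",[.5375,.219,.12],m);print("foot",f,a,"mouth",b)
s=b.astype(int);x0,y0=s[0]-40,s[1]-40
c=cv2.resize(im[y0:y0+80,x0:x0+80,::-1],(640,640),interpolation=cv2.INTER_CUBIC);l=cv2.cvtColor(c,cv2.COLOR_BGR2LAB);l[:,:,0]=cv2.createCLAHE(3,(4,4)).apply(l[:,:,0]);c=cv2.cvtColor(l,cv2.COLOR_LAB2BGR)
cv2.imwrite("pics/c4.png",c[:600]);print(x0,y0)
E
```

```text
clock: 9.15
ee_pos: [0.5367, 0.22, 0.2556]
orientation: [3.141, -0.0, 0.384]
wrist_force: [-0.2, -0.4, -1.3]
grip_width: 0.0216
9.15 [0.5367 0.22   0.2556] [ 3.1409e+00 -1.0000e-04  3.8450e-01] F [-0.17 -0.44 -1.26] w 0.0216 turn [ 0.0007 -0.0001 -0.    ]
tool cm [0.06 0.08 0.06]
foot [0.53671171 0.21991926 0.13483762] [284.63064586 201.77827348] mouth [285.7774933  197.34701005]
245 157
```

View pics/c4.png

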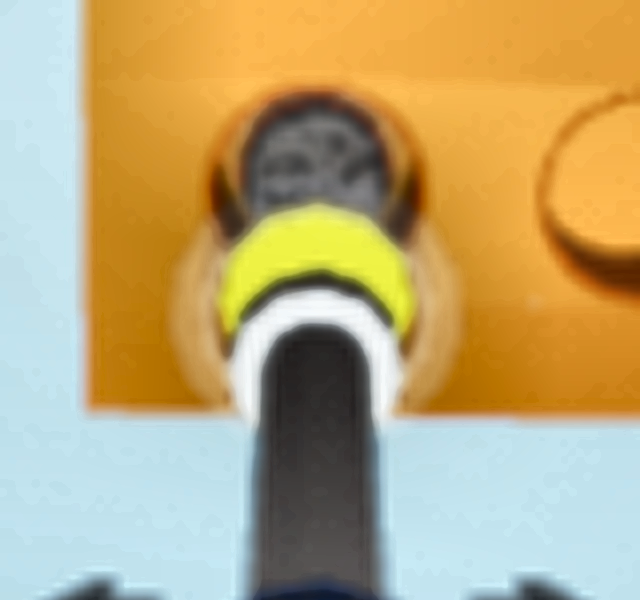

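Run:
```python
from h import *
m=np.load("w4.npy",allow_pickle=True).item()
print(m["T"][:3,3])
print("mouth",onz("wrist",(284.5,196.5),.12,m)); 
for z in(.106,.111,.115):print("frit",onz("wrist",(284.55,194.2),z,m))
print("foot meas",onz("wrist",(284.55,201.4),.1348,m))
im=cv2.imread("pics/w4.png");h=cv2.cvtColor(im,cv2.COLOR_BGR2HSV);y=cv2.inRange(h,(24,150,120),(34,255,255))[170:215,260:310]
v,u=np.nonzero(y);pts=[]
for c in range(u.min(),u.max()+1):
    pts.append((c,v[u==c].min()))
pts=np.array(pts,float)+[260,170]
from scipy.optimize import least_squares
for z in(.106,.111,.115):
    W=np.array([onz("wrist",p+[0,-.5],z,m)[:2] for p in pts])
    r=least_squares(lambda q:np.hypot(*(W-q).T)-.012,[.5375,.219],loss="soft_l1",f_scale=.0005);print(z,r.x,np.abs(r.fun).mean())
```

```text
[0.61041705 0.2505671  0.42548733]
mouth [0.53782121 0.22046817 0.12      ]
frit [0.53674179 0.21994573 0.106     ]
frit [0.53789482 0.22042496 0.111     ]
frit [0.53881723 0.22080834 0.115     ]
foot meas [0.53701097 0.22012123 0.1348    ]
0.106 [0.53552177 0.21997217] 0.0002822342617962782
0.111 [0.53648423 0.22036594] 0.00024866622854813683
0.115 [0.53725332 0.22067828] 0.00022789614607091662
```

```bash
python3 -m jog '[0,0.04,0,0.2,0,0,0,0,0,0,0.2,0,0,0,0,0,0,0.2,0,0,0,0,0,0,0.2,0,0,0,0,0,0,0.2,0,0,0,0,0,0,0.2,0,0,0,0,0,0,0.1,0,0,0,0,0,0,0.1,0,0,0]'; python3 -c "
from h import *
st([.5375,.2204,.235])"
```

```text
clock: 10.0
ee_pos: [0.5372, 0.2202, 0.2407]
orientation: [3.141, -0.001, 0.384]
wrist_force: [0.5, 0.5, -1.5]
grip_width: 0.022
10.0 [0.5372 0.2202 0.2407] [ 3.1409e+00 -7.0000e-04  3.8440e-01] F [ 0.5   0.53 -1.48] w 0.022 turn [ 0.0007 -0.0007 -0.    ]
tool cm [ 0.03 -0.01  0.57]
```

```bash
python3 -m jog '[0,0.02,0,0.1,0,0,0,0,0,0,0.1,0,0,0,0,0,0,0.1,0,0,0,0,0,0,0.1,0,0,0,0,0,0,0.1,0,0,0,0,0,0,0.1,0,0,0,0,0,0,0.1,0,0,0,0,0,0,0.1,0,0,0]'; python3 -c "
from h import *
st([.5375,.2204,.235])"
```

```text
clock: 10.8
ee_pos: [0.5377, 0.2203, 0.2328]
orientation: [3.141, -0.002, 0.384]
wrist_force: [-0.4, -0.1, 5.3]
grip_width: 0.0217
10.8 [0.5377 0.2203 0.2328] [ 3.1409e+00 -1.9000e-03  3.8440e-01] F [-0.36 -0.11  5.34] w 0.0217 turn [ 0.0007 -0.0019 -0.    ]
tool cm [-0.02 -0.02 -0.22]
```

```bash
python3 -m jog '[0,0,0,0.2,0,0,0,0,0,0,0.2,0,0,0,0,0,0,0.2,0,0,0,0,0,0,0.2,0,0,0,0,0,0,0.2,0,0,0,0,0,0,0.2,0,0,0,0,0,0,0.2,0,0,0,0,0,0,0.2,0,0,0]'; python3 -c "
from h import *
st([.5375,.2204,.19])"
```

```text
clock: 11.6
ee_pos: [0.5371, 0.2201, 0.2268]
orientation: [3.141, -0.009, 0.384]
wrist_force: [-1.6, -0.9, 5.2]
grip_width: 0.0217
11.6 [0.5371 0.2201 0.2268] [ 3.1408 -0.009   0.3844] F [-1.62 -0.87  5.22] w 0.0217 turn [ 0.0008 -0.009  -0.    ]
tool cm [ 0.01 -0.02  3.68]
```

```bash
python3 -m jog '[0,0,0,0.3,0,-0.005,0,0,0,0,0.3,0,-0.005,0,0,0,0,0.3,0,-0.003,0,0,0,0,0.3,0,-0.003,0,0,0,0,0.3,0,-0.003,0,0,0,0,0.3,0,-0.002,0,0,0,0,0.3,0,-0.002,0,0,0,0,0.3,0,-0.002,0]'; python3 -c "
from h import *
st([.5375,.2204,.19])"
```

```text
clock: 12.4
ee_pos: [0.5384, 0.2206, 0.2146]
orientation: [3.141, 0.003, 0.384]
wrist_force: [-1.3, -0.2, 6.7]
grip_width: 0.0214
12.4 [0.5384 0.2206 0.2146] [3.1406e+00 3.1000e-03 3.8440e-01] F [-1.3  -0.25  6.68] w 0.0214 turn [0.001  0.0031 0.    ]
tool cm [-0.09 -0.01  2.46]
```

```bash
python3 -m jog '[0,-0.03,0,0.35,0,0.001,0,0,-0.03,0,0.35,0,0.001,0,0,0,0,0.35,0,0,0,0,0,0,0.35,0,-0.001,0,0,0,0,0.35,0,-0.001,0,0,0,0,0.35,0,-0.001,0,0,0,0,0.35,0,-0.001,0,0,0,0,0.3,0,-0.001,0]'; python3 -c "
from h import *
st([.5375,.2204,.19])"
```

```text
clock: 13.2
ee_pos: [0.5378, 0.2204, 0.1983]
orientation: [3.141, -0.003, 0.384]
wrist_force: [-1.8, -0.2, 5.7]
grip_width: 0.0215
13.2 [0.5378 0.2204 0.1983] [ 3.1405e+00 -3.0000e-03  3.8440e-01] F [-1.78 -0.24  5.7 ] w 0.0215 turn [ 0.0011 -0.003  -0.    ]
tool cm [-0.03 -0.01  0.83]
```

```bash
python3 -m jog '[0,0,0,0.28,0,-0.003,0,0,0,0,0.28,0,-0.002,0,0,0,0,0.28,0,-0.002,0,0,0,0,0.28,0,-0.001,0,0,0,0,0.28,0,-0.001,0,0,0,0,0.28,0,-0.001,0,0,0,0,0.28,0,-0.001,0,0,0,0,0.28,0,-0.001,0]'; python3 -c "
from h import *
st([.5375,.2204,.18])"
```

```text
clock: 14.0
ee_pos: [0.5382, 0.2205, 0.1865]
orientation: [3.14, 0.0, 0.384]
wrist_force: [-1.3, -0.5, 6.5]
grip_width: 0.0215
14.0 [0.5382 0.2205 0.1865] [3.1404e+00 2.0000e-04 3.8440e-01] F [-1.32 -0.48  6.49] w 0.0215 turn [0.0012 0.0002 0.    ]
tool cm [-0.07 -0.01  0.65]
```

```bash
python3 -m jog '[0,-0.03,0,0.28,0,-0.001,0,0,-0.03,0,0.28,0,-0.001,0,0,0,0,0.28,0,-0.001,0,0,0,0,0.28,0,-0.001,0,0,0,0,0.28,0,-0.001,0,0,0,0,0.28,0,-0.001,0,0,0,0,0.28,0,-0.001,0,0,0,0,0.28,0,-0.001,0]'; python3 -c "
from h import *
st([.5375,.2204,.17])"
```

```text
clock: 14.8
ee_pos: [0.5381, 0.2205, 0.1746]
orientation: [3.14, -0.001, 0.384]
wrist_force: [-1.5, -1.6, 6.1]
grip_width: 0.0218
14.8 [0.5381 0.2205 0.1746] [ 3.1404e+00 -5.0000e-04  3.8440e-01] F [-1.5  -1.57  6.08] w 0.0218 turn [ 0.0012 -0.0005 -0.    ]
tool cm [-0.06 -0.01  0.46]
```

```bash
python3 -m jog '[0,-0.03,0,0.25,0.001,-0.001,0,0,-0.03,0,0.25,0,-0.001,0,0,0,0,0.25,0,-0.001,0,0,0,0,0.25,0,-0.001,0,0,0,0,0.25,0,-0.001,0,0,0,0,0.25,0,-0.001,0,0,0,0,0.25,0,-0.001,0,0,0,0,0.25,0,-0.001,0]'; python3 -c "
from h import *
st([.5375,.2204,.16])"
```

```text
clock: 15.6
ee_pos: [0.5381, 0.2204, 0.1646]
orientation: [3.141, -0.001, 0.384]
wrist_force: [-2.3, -0.1, 6.1]
grip_width: 0.0218
15.6 [0.5381 0.2204 0.1646] [ 3.1412e+00 -5.0000e-04  3.8440e-01] F [-2.35 -0.11  6.13] w 0.0218 turn [ 0.0004 -0.0005 -0.    ]
tool cm [-0.05 -0.02  0.46]
```

```bash
python3 -m jog '[0,-0.02,0,0.22,0,-0.001,0,0,-0.02,0,0.22,0,-0.001,0,0,0,0,0.22,0,-0.001,0,0,0,0,0.22,0,-0.001,0,0,0,0,0.22,0,-0.001,0,0,0,0,0.22,0,-0.001,0,0,0,0,0.22,0,-0.001,0,0,0,0,0.22,0,-0.001,0]'; python3 -c "
from h import *
st([.5375,.2204,.16])"
```

```text
clock: 16.4
ee_pos: [0.5382, 0.2206, 0.1609]
orientation: [3.141, -0.002, 0.385]
wrist_force: [-2.7, -1.4, 10.3]
grip_width: 0.0215
16.4 [0.5382 0.2206 0.1609] [ 3.141e+00 -1.900e-03  3.845e-01] F [-2.71 -1.42 10.27] w 0.0215 turn [ 0.0006 -0.0019 -0.    ]
tool cm [-0.07 -0.01  0.09]
```

Landed (force rising, motion stopped). Building up the force.

```bash
python3 -m jog '[0,-0.02,0,0.25,0,-0.001,0,0,-0.02,0,0.28,0,-0.001,0,0,0,0,0.3,0,-0.001,0,0,0,0,0.3,0,-0.001,0,0,0,0,0.3,0,-0.001,0,0,0,0,0.3,0,-0.001,0,0,0,0,0.3,0,-0.001,0,0,0,0,0.3,0,-0.001,0]'; python3 -c "
from h import *
st([.5375,.2204,.16])"
```

```text
clock: 17.2
ee_pos: [0.5386, 0.2207, 0.1604]
orientation: [3.141, -0.009, 0.384]
wrist_force: [-3.7, -1.5, 13.9]
grip_width: 0.0217
17.2 [0.5386 0.2207 0.1604] [ 3.1407 -0.0089  0.3844] F [-3.66 -1.51 13.91] w 0.0217 turn [ 0.0009 -0.0089 -0.    ]
tool cm [-0.12 -0.02  0.04]
```

```bash
python3 -m jog '[0,-0.05,0,0.34,0,-0.005,0,0,-0.05,0,0.36,0,-0.005,0,0,-0.03,0,0.36,0,-0.004,0,0,-0.03,0,0.36,0,-0.004,0,0,-0.03,0,0.36,0,-0.004,0,0,-0.03,0,0.36,0,-0.004,0,0,-0.03,0,0.36,0,-0.004,0,0,-0.03,0,0.36,0,-0.004,0]'; python3 -c "
from h import *
st([.5375,.2204,.16])"
```

```text
clock: 18.0
ee_pos: [0.5396, 0.2211, 0.1601]
orientation: [3.14, 0.0, 0.385]
wrist_force: [-4.0, -0.4, 16.8]
grip_width: 0.0216
18.0 [0.5396 0.2211 0.1601] [3.1404e+00 3.0000e-04 3.8450e-01] F [-4.03 -0.42 16.79] w 0.0216 turn [0.0012 0.0003 0.    ]
tool cm [-0.23 -0.01  0.01]
```

At about 18 N. Holding.

```bash
python3 -m jog '[0,-0.06,0,0.36,0,-0.002,0,0,-0.06,0,0.36,0,-0.002,0,0,-0.05,0,0.36,0,-0.002,0,0,-0.05,0,0.36,0,-0.002,0,0,-0.05,0,0.36,0,-0.002,0,0,-0.05,0,0.36,0,-0.002,0,0,-0.05,0,0.36,0,-0.002,0,0,-0.05,0,0.36,0,-0.002,0]'; python3 -c "
from h import *
st([.5375,.2204,.16])"
```

```text
clock: 18.8
ee_pos: [0.539, 0.2209, 0.1601]
orientation: [3.14, -0.009, 0.385]
wrist_force: [-3.9, -1.4, 15.9]
grip_width: 0.0214
18.8 [0.539  0.2209 0.1601] [ 3.1401 -0.0086  0.3845] F [-3.87 -1.43 15.88] w 0.0214 turn [ 0.0015 -0.0086 -0.    ]
tool cm [-0.16 -0.01  0.01]
```

```bash
python3 -m jog '[0,-0.03,0,0.37,0,-0.004,0,0,-0.03,0,0.37,0,-0.004,0,0,-0.03,0,0.37,0,-0.004,0,0,-0.03,0,0.37,0,-0.004,0,0,-0.03,0,0.37,0,-0.004,0,0,-0.03,0,0.37,0,-0.004,0,0,-0.03,0,0.37,0,-0.004,0,0,-0.03,0,0.37,0,-0.004,0]'; python3 -c "
from h import *
st([.5375,.2204,.16])"
python3 -m jog '[0,0,0,0.2,0,0,0,0,0,0,0,0,0,0,0,0,0,-0.2,0,0,0,0,0,0,-0.3,0,0,0,0,0,0,-0.5,0,0,0,0,0,0,-0.7,0,0,0,0,0,0,-0.8,0,0,0,0,0,0,-0.8,0,0,0]'; python3 -c "
from h import *
st([.5375,.2204,.255])"
```

```text
clock: 19.6
ee_pos: [0.5404, 0.2215, 0.16]
orientation: [3.14, -0.002, 0.385]
wrist_force: [-4.8, -0.9, 17.3]
grip_width: 0.0218
19.6 [0.5404 0.2215 0.16  ] [ 3.1398e+00 -2.4000e-03  3.8460e-01] F [-4.78 -0.93 17.27] w 0.0218 turn [ 0.0018 -0.0024 -0.    ]
tool cm [-0.31 -0.01 -0.  ]
clock: 20.4
ee_pos: [0.5397, 0.2213, 0.194]
orientation: [3.14, -0.001, 0.385]
wrist_force: [0.4, -0.7, -1.3]
grip_width: 0.0213
20.4 [0.5397 0.2213 0.194 ] [ 3.1398e+00 -1.1000e-03  3.8450e-01] F [ 0.43 -0.69 -1.29] w 0.0213 turn [ 0.0018 -0.0011 -0.    ]
tool cm [-0.23  0.01 -6.1 ]
```

```bash
python3 -m jog '[0,-0.1,0,-1.3,0,0,0,0,-0.1,0,-1.3,0,0,0,0,0,0,-1.3,0,0,0,0,0,0,-1.5,0,0,0,0,0,0,-1.8,0,0,0,0,0,0,-2,0,0,0,0,0,0,-1.5,0,0,0,0,0,0,0,0,0,0]'
python3 - <<'E'
from h import *
st([.5480,-.167,.30]);o=env.observe()
m=eyes.camera_model("wrist"); im=eyes.capture("wrist"); np.save("w5.npy",m);cv2.imwrite("pics/w5.png",im[:,:,::-1])
Rt=R.from_euler('xyz',o["orientation"]);f=o["ee_pos"]+Rt.apply([0,0,.1208]);a=proj("wrist",f,m);print("foot",a)
s=a.astype(int);x0,y0=s[0]-60,s[1]-70
cv2.imwrite("pics/c5.png",cv2.resize(im[y0:y0+120,x0:x0+120,::-1],(600,600),interpolation=cv2.INTER_CUBIC));print(x0,y0)
E
```

```text
clock: 21.2
ee_pos: [0.5382, 0.2209, 0.3116]
orientation: [3.14, -0.008, 0.385]
wrist_force: [0.3, -0.5, -0.6]
grip_width: 0.021
21.2 [0.5382 0.2209 0.3116] [ 3.1397 -0.008   0.3846] F [ 0.28 -0.45 -0.63] w 0.021 turn [ 0.0019 -0.008  -0.    ]
tool cm [-13.65  36.32   1.12]
foot [284.61337156 201.74839059]
224 131
```

View pics/c5.png

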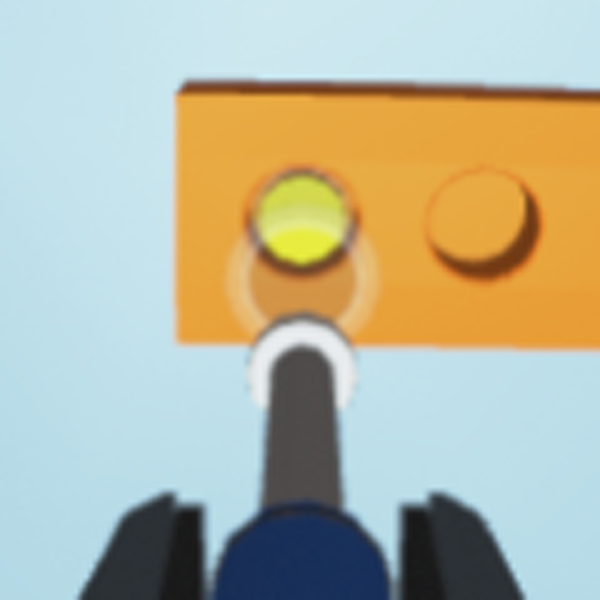

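Frit is seated at the bottom (crop (300,220), down at rack-hole level) and the rod is unchanged in the grip. Returning to the stand.

```bash
python3 -m jog '[0,-1.7,4.5,0,0,-0.004,0,0,-1.7,4.5,0,0,-0.004,0,0,-1.7,4.5,0,0,0,0,0,-1.7,4.5,0,0,0,0,0,-1.7,4.5,0,0,0,0,0,-1.7,4.5,0,0,0,0,0,-1.6,4.3,0,0,0,0,0,0,0,0,0,0,0]'; python3 -c "
from h import *
st([.5478,-.1675,.26])"
```

```text
clock: 22.05
ee_pos: [0.5437, -0.1238, 0.3013]
orientation: [-3.138, 0.014, 0.391]
wrist_force: [0.1, 0.4, -1.8]
grip_width: 0.0216
22.05 [ 0.5437 -0.1238  0.3013] [-3.1382  0.0143  0.391 ] F [ 0.06  0.42 -1.83] w 0.0216 turn [-0.0034  0.0143 -0.    ]
tool cm [-1.23  4.21  4.14]
```

```bash
python3 -m jog '[0,-0.6,2,0,-0.002,0.007,0,0,-0.6,2,0,-0.002,0.006,0,0,0,0.1,0.8,0,0,0,0,0,0,1.2,0,0,0,0,0,0,1.2,0,0,0,0,0,0,1.2,0,0,0,0,0,0,0.6,0,0,0,0,0,0,0,0,0,0]'; python3 -c "
from h import *
st([.5478,-.1675,.19])"
```

```text
clock: 22.85
ee_pos: [0.5447, -0.1618, 0.2407]
orientation: [-3.13, 0.009, 0.392]
wrist_force: [0.9, -0.3, -0.9]
grip_width: 0.0215
22.85 [ 0.5447 -0.1618  0.2407] [-3.1302  0.0089  0.3923] F [ 0.9  -0.34 -0.87] w 0.0215 turn [-0.0114  0.0089 -0.0001]
tool cm [0.12 0.7  5.07]
```

```bash
python3 -m jog '[0,0.1,0.4,0.8,-0.006,0.005,0,0,0,0.2,1,-0.005,0.004,0,0,0,0,1,0,0,0,0,0,0,0.8,0,0,0,0,0,0,0.6,0,0,0,0,0,0,0,0,0,0,0,0,0,0,0,0,0,0,0,0,0,0,0,0]'
python3 - <<'E'
from h import *
st([.5478,-.1675,.19]);o=env.observe()
m=eyes.camera_model("wrist"); im=eyes.capture("wrist"); np.save("w6.npy",m);cv2.imwrite("pics/w6.png",im[:,:,::-1])
x0,y0=225,140
cv2.imwrite("pics/c6.png",cv2.resize(im[y0:y0+120,x0:x0+120,::-1],(600,600),interpolation=cv2.INTER_CUBIC))
print([proj("wrist",[.5478,-.1675,z],m) for z in(.05,)],proj("wrist",o["ee_pos"]+R.from_euler('xyz',o["orientation"]).apply([0,0,.1208]),m))
E
```

```text
clock: 23.65
ee_pos: [0.5496, -0.167, 0.1968]
orientation: [3.139, -0.004, 0.393]
wrist_force: [-0.4, -0.5, -1.4]
grip_width: 0.0214
23.65 [ 0.5496 -0.167   0.1968] [ 3.1387 -0.0038  0.3934] F [-0.38 -0.52 -1.4 ] w 0.0214 turn [ 0.0029 -0.0038 -0.    ]
tool cm [-0.19 -0.03  0.68]
[array([283.8843649 , 197.26108077])] [284.59321756 201.78534511]
```

View pics/c6.png

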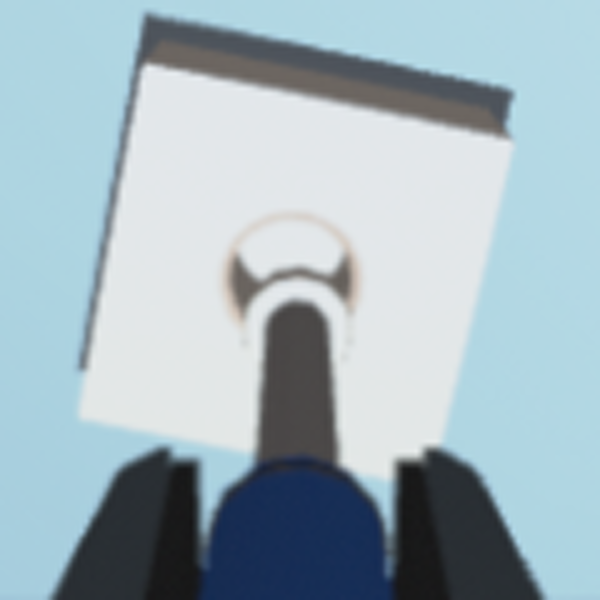

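Crop w6: the hole centre is near (291,278), i.e. px (283.3,195.6). That puts the hole at about (0.549,-0.1665), within 1 mm of the current TCP. Lowering.

```bash
python3 -m jog '[0,-0.07,-0.05,0.2,0.003,-0.004,0,0,0,0,0.4,0,0,0,0,0,0,0.5,0,0,0,0,0,0,0.5,0,0,0,0,0,0,0.5,0,0,0,0,0,0,0.5,0,0,0,0,0,0,0.5,0,0,0,0,0,0,0.5,0,0,0]'; python3 -c "
from h import *
st([.5487,-.1667,.1295])"
```

```text
clock: 24.5
ee_pos: [0.5494, -0.1671, 0.1589]
orientation: [3.14, -0.001, 0.393]
wrist_force: [-1.0, 0.0, -1.3]
grip_width: 0.0217
24.5 [ 0.5494 -0.1671  0.1589] [ 3.1403e+00 -1.3000e-03  3.9340e-01] F [-1.03  0.03 -1.35] w 0.0217 turn [ 0.0013 -0.0013 -0.    ]
tool cm [-0.05 -0.06  2.94]
```

In the hole, with no contact force. Continuing to the floor.

```bash
python3 -m jog '[0,-0.04,-0.04,0.4,0,0,0,0,0,0,0.4,0,0,0,0,0,0,0.4,0,0,0,0,0,0,0.4,0,0,0,0,0,0,0.4,0,0,0,0,0,0,0.4,0,0,0,0,0,0,0.3,0,0,0,0,0,0,0.1,0,0,0]'; python3 -c "
from h import *
st([.5487,-.1667,.1295])"
python3 -m jog '[0,0,0,0.1,0,0,0,0,0,0,0.1,0,0,0,0,0,0,0.05,0,0,0,0,0,0,0,0,0,0,0,0,0,0,0,0,0,0,0,0,0,0,0,0,0,0,0,0,0,0,0,0,0,0,0,0,0,0]'; python3 -c "
from h import *
st([.5487,-.1667,.1295])"
```

```text
clock: 25.3
ee_pos: [0.549, -0.1668, 0.1285]
orientation: [3.14, -0.001, 0.393]
wrist_force: [-0.9, 0.6, 8.3]
grip_width: 0.0216
25.3 [ 0.549  -0.1668  0.1285] [ 3.1404e+00 -1.3000e-03  3.9340e-01] F [-0.88  0.6   8.26] w 0.0216 turn [ 0.0012 -0.0013 -0.    ]
tool cm [-0.02 -0.02 -0.1 ]
clock: 26.1
ee_pos: [0.549, -0.1668, 0.1286]
orientation: [3.14, -0.002, 0.393]
wrist_force: [-0.4, 0.7, 2.7]
grip_width: 0.0218
26.1 [ 0.549  -0.1668  0.1286] [ 3.1397e+00 -2.3000e-03  3.9340e-01] F [-0.41  0.68  2.71] w 0.0218 turn [ 0.0019 -0.0023 -0.    ]
tool cm [-0.02 -0.02 -0.09]
```

On the floor. Open, wait, then rise.

```bash
python3 -m jog '[30,0,0,0,0,0,0,60,0,0,0,0,0,0,100,0,0,0,0,0,0,100,0,0,0,0,0,0,100,0,0,0,0,0,0,100,0,0,0,0,0,0,100,0,0,0,0,0,0,100,0,0,0,0,0,0]'
python3 -m jog '[100,0,0,0,0,0,0,100,0,0,0,0,0,0,100,0,0,0,0,0,0,100,0,0,-0.5,0,0,0,100,0,0,-1,0,0,0,100,0,0,-1.5,0,0,0,100,0,0,-2,0,0,0,100,0,0,-2,0,0,0]'
python3 -m jog '[100,0,0,-2,0,0,0,100,0,0,-2,0,0,0,100,0,0,-2,0,0,0,100,0,0,-2,0,0,0,100,0,0,-1,0,0,0,100,0,0,0,0,0,0,100,0,0,0,0,0,0,100,0,0,0,0,0,0]'
python3 - <<'E'
from h import *
a=eyes.capture("wrist");b=eyes.capture("scene")
c=np.hstack([cv2.resize(a[100:300,190:390],(400,400)),cv2.resize(b[140:340,170:370],(400,400))])
cv2.imwrite("pics/c7.png",c[:,:,::-1]);st()
E
```

```text
clock: 26.9
ee_pos: [0.5499, -0.1671, 0.1281]
orientation: [3.138, -0.004, 0.393]
wrist_force: [-0.2, 0.2, 0.0]
grip_width: 0.0805
clock: 27.7
ee_pos: [0.5481, -0.1665, 0.2001]
orientation: [-3.141, 0.0, 0.393]
wrist_force: [0.4, 0.2, -0.2]
grip_width: 0.0911
clock: 28.5
ee_pos: [0.5486, -0.1667, 0.3016]
orientation: [3.135, -0.008, 0.393]
wrist_force: [-0.0, -0.7, -0.1]
grip_width: 0.0916
28.6 [ 0.5485 -0.1667  0.3013] [ 3.1354 -0.0072  0.3934] F [0.52 0.61 0.15] w 0.0913 turn [ 0.0061 -0.0072 -0.    ]
```

View pics/c7.png

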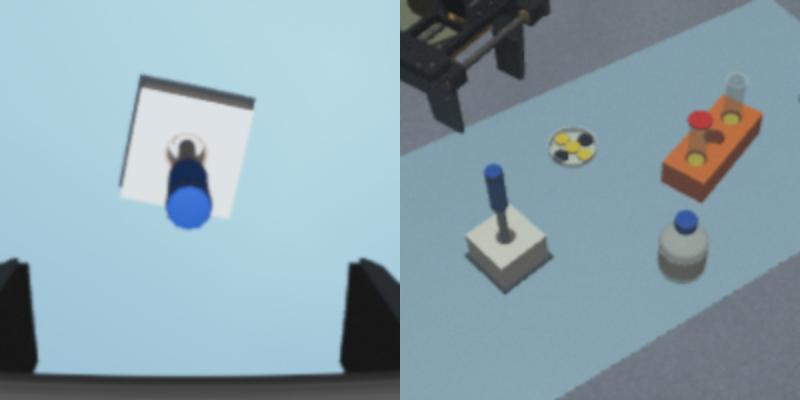

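The rod stands upright in the stand (handle at crop (495,190)), the frit is at the column's bottom (crop (731,118)), and the bystanders have not moved. The gripper is clear.

```bash
python3 -c "
from h import *
st();print(env.sign_off())"
```

```text
28.6 [ 0.5485 -0.1667  0.3013] [ 3.1354 -0.0072  0.3934] F [0.52 0.61 0.15] w 0.0913 turn [ 0.0061 -0.0072 -0.    ]
the job is handed in; nothing more can be done
None
```

The frit is tamped onto the disks and the rod is back upright in its stand. I handed the job in at 28.6 s, with the gripper open and clear of everything.

- **Push:** I pushed the frit down at no more than about 20 mm/s, landing at about 5–13 mm/s.
- **Hold:** I leaned on it for about 2 s. The three readings, with the rod's weight added, were about 18.0, 17.1 and 18.5 N. Force was only read at the end of each 0.8 s move, so I did not see any peaks in between.
- **Sideways force:** it crept up to about 5 N during the hold, from slight tool drift. That is well under the column's 25 N limit.
- **Putting the rod back:** the foot met the floor of the stand with a brief 8–10 N before I let go.
- **Final pictures:** they show the rod upright in the stand and the frit at the bottom of the column. The rack, capped column, bottle and dish look unmoved; the tube rack and tip box were not in the last crops.

No check failed or disagreed. The "top" and "scene" cameras put the column mouth about 4 mm apart, so I used the wrist camera for the final approach.

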